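# Prove an overhauled check valve free

### The job

Three spring-loaded disc check valves lie flat on the bench, and the middle-sized one has just had a new spring. Prove that it opens freely: reach into its mouth with your fingertips, push its disc gently down by 10 mm or more, then let it come back up under your fingers until it is shut, without letting it snap onto its lapped seat, and withdraw. The valve stays where it lies, and the other two valves, the tin and the spanner are left alone.

Things in the scene. Friction and masses are not known exactly. Their poses are not given: they have to be found in the camera images.
- valve_mid: the middle-sized check valve, the one to test: a heavy plain steel ring (3.8 kg, 142 mm outside diameter, four small cams on the rim reaching 6 mm further, 50 mm high) lying flat on the bench with its mouth up. The mouth is a straight round hole 80 mm wide and 14 mm deep; at its bottom lies the disc. Origin: centre of the underside, z up
- disc_mid_centre (a point): middle of the raised boss (27 mm wide, 3 mm high) at the centre of the middle valve's disc, where the fingers press. With the valve shut it is 11 mm below the valve's top face, 39 mm above the bench; it goes down with the disc
- disc_mid (a joint): how far the middle valve's disc is pushed down, m: 0 shut on its seat (held there by the spring), 0.014 at its stop. It takes 4 N to start it and 8 N at the stop. Let go, it flies back in under 0.1 s; the disc may rise at up to 0.12 m/s, faster is snapping. A push of over 30 N is not gentle
- valve_small: the smallest check valve, same make: 107 mm outside diameter, mouth 50 mm wide, 40 mm high, 1.6 kg; leave it alone. Origin: centre of the underside
- valve_large: the largest check valve, same make: 162 mm outside diameter, mouth 100 mm wide, 60 mm high, 5.8 kg; leave it alone. Origin: centre of the underside
- paste_tin: loose steel tin of grinding paste, 64 mm wide, 55 mm high, standing beyond the valves; leave it alone. Origin: centre of the underside
- spanner: loose steel spanner 190 mm long, lying flat beyond the valves; leave it alone. Origin: on the underside, x along it
Mind the look-alikes: they are no part of the job. What is shaped like the valve_mid but green is not meant.

How it is judged:
On the way, in this order (a step that is already met when the one before it is completed fails the run):
1. the fingertips hold the middle valve's disc pushed down by 9.5 mm or more (value of joint disc_mid above 0.0095 m and contact force between the fingers and disc_mid above 1 N), for 0.1 s.
2. the disc is shut on its seat again (value of joint disc_mid below 0.001 m), for 0.2 s.
At the end, for the whole second after the job is handed in: The middle valve's disc has been pushed down at least 9.5 mm with the fingers and is shut again (within 1 mm); the valve lies flat within 10 mm of where it was, and the other valves, the tin and the spanner are within 10 mm of where they were (value of joint disc_mid below 0.001 m and angle between valve_mid's own z axis and vertical below 0.03 rad and height (world z) of valve_mid below 0.004 m and distance of each of valve_mid, valve_small, valve_large, paste_tin, spanner from where it was at the start of the episode below 0.01 m and linear speed of valve_mid below 0.01 m/s); the robot touches nothing.
It fails at once if the disc snapped back onto its seat (rose faster than 0.12 m/s) (velocity of joint disc_mid below -0.12 m/s).
It fails at once if the middle valve was pushed harder than 30 N (contact force between any of the fingers, the arm and valve_mid above 30 N).
It fails at once if the middle valve was lifted, tipped or shoved along the bench (height (world z) of valve_mid above 0.006 m or angle between valve_mid's own z axis and vertical above 0.06 rad or distance of valve_mid from where it was at the start of the episode above 0.01 m).
It fails at once if another valve was touched (contact force between any of the fingers, the arm and valve_small above 1 N or contact force between any of the fingers, the arm and valve_large above 1 N).
It fails at once if the tin or the spanner was disturbed (distance of any of paste_tin, spanner from where it was at the start of the episode above 0.01 m or contact force between the fingers and paste_tin above 1 N or contact force between the fingers and spanner above 1 N).
It also fails if it takes over 32 s, if anything falls off the work surface, if the arm or the gripper's body presses on something with over 40 N, if the wrist force passes 120 N, or if a joint passes its speed limit or range.

### The arm

A 7-joint arm with a two-finger parallel gripper is mounted at the origin on the work surface. World frame = base frame: x ahead of the robot, y to its left, z up, the work surface at z = 0. Lengths are in m, angles in rad, forces in N, time in s.
With the tool pointing down it reaches from about 0.4 to 0.85 m from the base axis. Payload 4.5 kg.
Tool frame: the origin (TCP) lies midway between the tips of the shut fingers; the grasp point (between the pads) lies 19 mm behind it; z points along the fingers, y is the line along which they close (so a half turn about z gives the same grasp; the last joint's range is limited). The gripper opens to 88 mm and grips with 3 to 60 N. Pads are 18 mm wide; open, the fingers measure 123 mm over their backs; the gripper's body (75 mm by 187 mm) begins 45 mm behind the grasp point.
Start: joints at [-1.316, 0.689, -0.195, 1.565, 0.157, 0.902, -0.215], TCP at [0.137, 0.61, 0.206] pointing down, gripper open.
Joint ranges: [-3.01, 3.01], [-0.46, 2.08], [-1.47, 1.51], [0.13, 2.56], [-1, 4.14], [0.04, 2.09], [-2.66, 2.66]. Speed limits (rad/s): [2.57, 2.57, 3.14, 3.14, 3.14, 3.14, 3.14].

### API

Orientations are given as a unit quaternion [w, x, y, z].
In Python, from station import ctrl gives the robot as it stands.
- The arm moves only by the tool step_arm, never from a script. Its argument "plan" is text: rows parted by semicolons, each of 7 numbers parted by spaces: the opening, from 0 (shut) to 1 (fully open), then the shift along the tool's x, y, z in m, then the turn, a rotation vector about the tool's x, y, z in units of 8 degrees (1.0 is 8 degrees). A call has 1 to 12 rows; each row is the pose to reach, as a shift and turn from the pose commanded when the call began, along the tool's axes at that moment; what a row does not reach only later rows make up. A row lasts 1/10 s, in which the tool goes at most 50 mm and 8.59 degrees, less where a joint would pass 70% of its speed; a pose out of reach is approached as far as the arm can. A call with a gripper value outside its range is refused whole. The fingers move at their own pace and stop on an object; the grip force is fixed at half the most. Time passes only in rows, so rows that repeat a pose let the fingers close. It gives the time, the measured TCP pose, the force, the opening and the grip force at its end, in the units of the state.
- ctrl.get_obs(): the state, without advancing time (a new reading comes with each control period).
- ctrl.read_camera(name): name is "side" or "top" or "wrist"; returns the picture (384x512x3 uint8, red, green, blue); there is no depth.
- ctrl.calibration(name): a dict with "mtx" (3x3 intrinsics, pixels), "world_to_cam" (4x4, takes a point from world to camera coordinates). Camera axes: x right, y up, looking along -z (the intrinsics and any distortion apply to the point x, -y, -z); pixel columns grow to the right and rows downward; lengths in m; the calibration is good to about 2 mm. A picture is of the moment at which its call begins: read the wrist's pose just before it. calibration takes no time and is no camera call; for the wrist camera it gives the pose at the moment of the call.
- ctrl.close_job(): hands the job in; it is judged then, once.
The state is a dict: "clock": time; "joint_pos": joint angles; "qvel": joint speeds; "joint_torque": joint torques, N m; "tcp_pos": TCP position; "orientation": TCP orientation; "force": force on the tool from outside, world axes, zero at the start; "moment": the same for the moment, N m; "opening": finger opening in m; "grasp_force": force on a finger pad.
Only numpy, scipy, OpenCV 4.12 (cv2) and the standard library are available. Lean on these libraries where they do the work, as an engineer would, in place of code of your own. Each camera call takes 0.05 s, during which the arm holds its last target. There are 200 camera calls.

## Working session

There is one attempt and no reset: what is moved stays moved. The work goes in short steps, Python scripts to look and compute and a tool call to move; the robot and the scene stay as the last step left them, time stands still between calls to the robot, and variables do not carry over. Pictures are saved under pics/ and viewed, at most 10 in all, crops included, and the job is handed in when it is done.

Besides the shell and the picture viewer there is one more tool, called after "Emit:" by a JSON object that holds its "api" and its "payload", one argument or row to a line. step_arm: Moves the arm, as the interface text tells. Its arguments: {"type":"object","properties":{"plan":{"type":"string"}},"required":["plan"]}

```bash
mkdir -p pics; python3 - <<'E'
from station import ctrl
import cv2
o=ctrl.get_obs();print({k:o[k] for k in('clock','tcp_pos','orientation','force','opening')})
for n in('top','side'):
    cv2.imwrite(f'pics/{n}0.png',ctrl.read_camera(n)[...,::-1]);c=ctrl.calibration(n);print(c)
E
```

```text
{'clock': 0.0, 'tcp_pos': array([0.13678322, 0.60914716, 0.20493706]), 'orientation': array([-3.22126344e-05,  1.10127674e-01,  9.93917045e-01, -8.95950092e-04]), 'force': array([-0.26992739,  0.05765393,  0.31419772]), 'opening': 0.08775985291607663}
{'mtx': array([[451.1022655 ,   0.        , 255.98828303],
       [  0.        , 451.1022655 , 185.27426701],
       [  0.        ,   0.        ,   1.        ]]), 'world_to_cam': array([[ 2.26491951e-03, -9.99996941e-01, -9.94445823e-04,
        -9.38699712e-03],
       [ 9.95224808e-01,  2.15706720e-03,  9.75854942e-02,
        -5.26772628e-01],
       [-9.75830505e-02, -1.21072044e-03,  9.95226649e-01,
        -9.17018066e-01],
       [ 0.00000000e+00,  0.00000000e+00,  0.00000000e+00,
         1.00000000e+00]])}
{'mtx': array([[377.91682808,   0.        , 250.51812603],
       [  0.        , 377.91682808, 193.97953549],
       [  0.        ,   0.        ,   1.        ]]), 'world_to_cam': array([[-0.99357115, -0.11307454, -0.00552438,  0.53505681],
       [ 0.07073305, -0.6581427 ,  0.74956322, -0.09482052],
       [-0.08839234,  0.74435363,  0.66190971, -0.68174621],
       [ 0.        ,  0.        ,  0.        ,  1.        ]])}
```

View pics/top0.png

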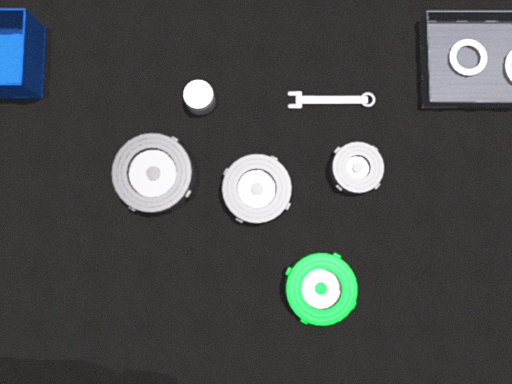

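View pics/side0.png

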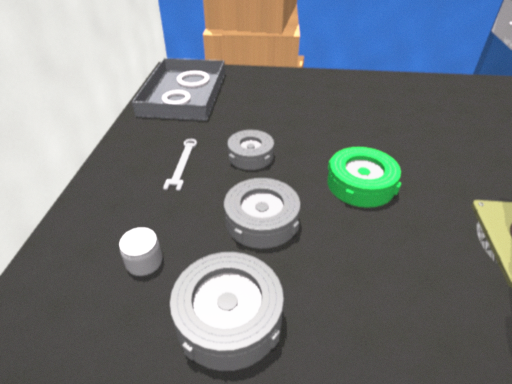

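The top view shows four candidates: the large grey valve at (152,173), a grey one at (257,188), the small grey one at (358,168) and a green look-alike at (321,289). By the description I choose the grey valve at (257,188). I'll check its size against the others and take a close crop.

```bash
cat > h.py <<'E'
import numpy as np,cv2
from station import ctrl
from scipy.spatial.transform import Rotation as R
def ray(c,uv,z):
    M=c['world_to_cam'];K=c['mtx'];r=M[:3,:3]
    p=np.linalg.inv(K)@[uv[0],uv[1],1];d=r.T@(p*[1,-1,-1]);o=-r.T@M[:3,3]
    return o+d*(z-o[2])/d[2]
def bright(img,box,thr,floor_area=30):
    x0,y0,x1,y1=box;g=cv2.cvtColor(img[y0:y1,x0:x1],cv2.COLOR_RGB2GRAY)
    m=(g>thr).astype(np.uint8);cs,_=cv2.findContours(m,cv2.RETR_EXTERNAL,cv2.CHAIN_APPROX_NONE)
    c=max(cs,key=cv2.contourArea);(cx,cy),ax,a=cv2.fitEllipse(cv2.convexHull(c)) 
    return (cx+x0,cy+y0),ax
E
python3 - <<'E'
from h import *
im=cv2.imread('pics/top0.png')[...,::-1].copy();c=ctrl.calibration('top')
for n,b,h in(('L',(100,120,205,225),.06),('M',(210,140,305,235),.05),('S',(320,130,400,205),.04)):
    uv,ax=bright(im,b,90);P=ray(c,uv,h);s=[np.linalg.norm(ray(c,(uv[0]+a/2,uv[1]),h)-P)*2 for a in ax]
    uv2,ax2=bright(im,b,215);print(n,uv,P,s,'disc',uv2,ax2,ray(c,uv2,h-.014))
cs=ctrl.calibration('side')
print('side boss', ray(cs,(262,207.5),.039))
a=cv2.resize(im[130:240,205:310],None,fx=5,fy=5)[...,::-1]
cv2.imwrite('pics/crop.png',a)
E
```

```text
L (151.9713897705078, 172.4438819885254) [0.54901813 0.20188785 0.06      ] [np.float64(0.16319729746933215), np.float64(0.16770678193566577)] disc (159.99780654907227, 173.06060791015625) (59.39027786254883, 70.0674819946289) [0.54954795 0.18866385 0.046     ]
M (256.36629486083984, 188.33753967285156) [ 0.51815461 -0.00903227  0.05      ] [np.float64(0.14519906301832847), np.float64(0.1470133158049696)] disc (256.9988250732422, 188.08445358276367) (67.67362976074219, 68.91853332519531) [ 0.51995928 -0.01033281  0.036     ]
S (357.14300537109375, 167.54719924926758) [ 0.5626434  -0.21711035  0.04      ] [np.float64(0.11220176721404738), np.float64(0.11418931312020397)] disc (357.7180862426758, 166.64164352416992) (48.99851989746094, 53.151248931884766) [ 0.56649893 -0.22150143  0.026     ]
side boss [ 0.51736336 -0.00568068  0.039     ]
```

View pics/crop.png

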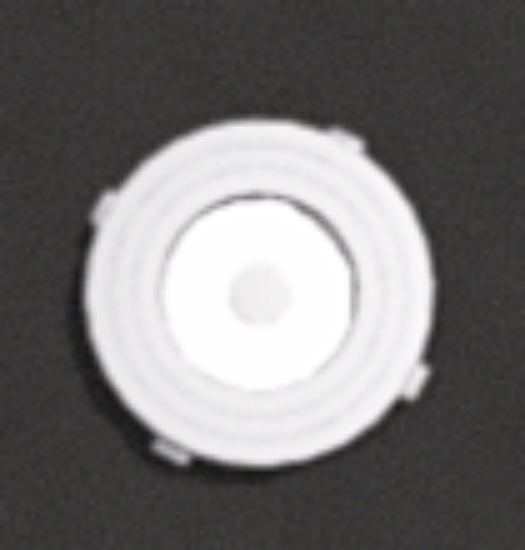

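The crop shows a grey valve, about 142 mm wide with four cams, boss at crop (260,295), which is top pixel (257,189). This is the middle valve, and it is not the green one. Next I work out the shift in tool axes.

```bash
python3 - <<'E'
from h import *
c=ctrl.calibration('top');t=ray(c,(257,188.7),.039);print(t)
o=ctrl.get_obs();r=R.from_quat(o['orientation'],scalar_first=True)
print(r.as_matrix().round(3), r.inv().apply(np.array([t[0],t[1],.15])-o['tcp_pos']))
E
```

```text
[ 0.51841132 -0.01033469  0.039     ]
[[-0.976  0.219 -0.   ]
 [ 0.219  0.976 -0.002]
 [-0.    -0.002 -1.   ]] [-0.50797789 -0.52090891  0.0559146 ]
```

Emit:
{"api": "step_arm", "payload": {
  "plan": "0 -0.03 -0.031 0 0 0 0;0 -0.06 -0.062 0 0 0 0;0 -0.09 -0.093 0 0 0 0;0 -0.12 -0.124 0 0 0 0;0 -0.15 -0.155 0 0 0 0;0 -0.18 -0.186 0 0 0 0;0 -0.21 -0.217 0 0 0 0;0 -0.24 -0.248 0 0 0 0;0 -0.27 -0.279 0 0 0 0;0 -0.3 -0.31 0 0 0 0;0 -0.33 -0.341 0 0 0 0;0 -0.36 -0.372 0 0 0 0"
}}

```text
clock: 1.3
tcp_pos: [0.4072, 0.1664, 0.2056]
orientation: [-0.0, 0.11, 0.994, -0.0]
force: [0.8, 0.6, -0.3]
opening: 0.0007
grasp_force: 0.0
```

Emit:
{"api": "step_arm", "payload": {
  "plan": "0 -0.03 -0.03 0.01 0 0 0;0 -0.06 -0.06 0.02 0 0 0;0 -0.09 -0.09 0.03 0 0 0;0 -0.12 -0.12 0.04 0 0 0;0 -0.138 -0.138 0.05 0 0 0;0 -0.148 -0.149 0.055 0 0 0;0 -0.148 -0.149 0.055 0 0 0;0 -0.148 -0.149 0.055 0 0 0;0 -0.148 -0.149 0.055 0 0 0"
}}

```text
clock: 2.2
tcp_pos: [0.5179, -0.0075, 0.1512]
orientation: [-0.0, 0.109, 0.994, 0.001]
force: [0.4, 1.1, -0.1]
opening: 0.0005
grasp_force: 0.0
```

```bash
python3 - <<'E'
from h import *
c=ctrl.calibration('wrist');w=ctrl.read_camera('wrist');s=ctrl.read_camera('side')
o=ctrl.get_obs();print(o['tcp_pos'],o['orientation'],o['force'])
np.savez('w.npz',K=c['mtx'],M=c['world_to_cam'])
cv2.imwrite('pics/w1.png',w[...,::-1]);cv2.imwrite('pics/s1.png',s[...,::-1])
def px(c,P):
    p=c['world_to_cam']@np.append(P,1);p=c['mtx']@(p[:3]*[1,-1,-1]);return p[:2]/p[2]
print(px(c,[.5184,-.0103,.039]),px(c,o['tcp_pos']))
cv2.imwrite('pics/both.png',np.hstack([cv2.resize(w,(400,300)),cv2.resize(s,(400,300))])[...,::-1])
E
```

```text
[ 0.51814436 -0.0079991   0.15125278] [1.99206610e-04 1.08762110e-01 9.94067710e-01 3.88805978e-04] [-0.11872068  0.16626384  0.22700895]
[253.48631782 176.60341465] [255.18420157 225.56861692]
```

View pics/w1.png

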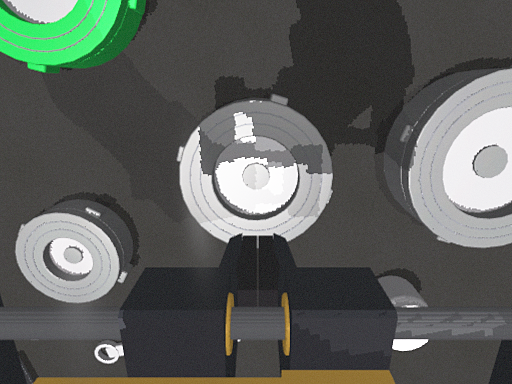

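The wrist view shows the boss at (256,176), within about 2 mm of the predicted (253,177), so the tool is centred over the middle valve. I'll go down to just above the disc.

Emit:
{"api": "step_arm", "payload": {
  "plan": "0 0 -0.001 0.02 0 0 0;0 0 -0.001 0.04 0 0 0;0 0 -0.001 0.06 0 0 0;0 0 -0.001 0.08 0 0 0;0 0 -0.001 0.09 0 0 0;0 0 -0.001 0.096 0 0 0;0 0 -0.001 0.1 0 0 0;0 0 -0.001 0.102 0 0 0;0 0 -0.001 0.102 0 0 0;0 0 -0.001 0.102 0 0 0"
}}

```text
clock: 3.3
tcp_pos: [0.5186, -0.0107, 0.0492]
orientation: [0.0, 0.11, 0.994, 0.0]
force: [0.3, 0.4, 0.5]
opening: 0.0004
grasp_force: 0.0
```

Next I push to a TCP height of about 0.034 m and check the force.

Emit:
{"api": "step_arm", "payload": {
  "plan": "0 0 0 0.002 0 0 0;0 0 0 0.004 0 0 0;0 0 0 0.006 0 0 0;0 0 0 0.008 0 0 0;0 0 0 0.009 0 0 0;0 0 0 0.01 0 0 0;0 0 0 0.011 0 0 0;0 0 0 0.012 0 0 0;0 0 0 0.013 0 0 0;0 0 0 0.014 0 0 0;0 0 0 0.015 0 0 0;0 0 0 0.015 0 0 0"
}}

```text
clock: 4.5
tcp_pos: [0.5182, -0.0107, 0.0336]
orientation: [-0.0, 0.11, 0.994, 0.0]
force: [-0.1, -0.4, 0.8]
opening: 0.0002
grasp_force: 0.0
```

The force is only 0.8 N where I expected about 5 N, so I'll look before going on.

```bash
python3 - <<'E'
from h import *
s=ctrl.read_camera('side');c=ctrl.calibration('wrist');w=ctrl.read_camera('wrist')
o=ctrl.get_obs();print(o['tcp_pos'],o['force'],o['moment'],o['joint_torque'])
cv2.imwrite('pics/b2.png',np.hstack([cv2.resize(s[140:270,190:335],(400,360)),cv2.resize(w[60:280,140:380],(400,360))])[...,::-1])
E
```

```text
[ 0.51821854 -0.01070263  0.0336936 ] [ 0.31426084  0.26452165 -0.34465976] [ 0.01357564 -0.0064021  -0.0019766 ] [-8.14196159e-03 -4.93276727e+01 -5.31936754e-01 -5.66405475e+00
 -6.64150837e-03  7.05901743e-02 -3.91181102e-04]
```

View pics/b2.png

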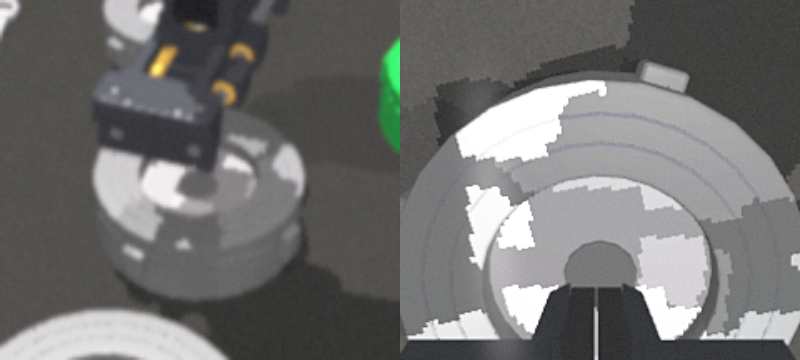

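The side crop (left) shows the fingers over the mouth. The wrist crop (right) shows the fingertips at about (600,287), just over the boss at (600,272), with no contact yet. The tips must sit a few mm above the reported TCP, so I'll feel downward in small steps, watching the force.

Emit:
{"api": "step_arm", "payload": {
  "plan": "0 0 0 0.001 0 0 0;0 0 0 0.002 0 0 0;0 0 0 0.003 0 0 0;0 0 0 0.003 0 0 0"
}}

```text
clock: 5.0
tcp_pos: [0.5181, -0.0107, 0.0306]
orientation: [-0.0, 0.11, 0.994, 0.0]
force: [-0.9, 0.5, -0.0]
opening: 0.0003
grasp_force: 0.0
```

Emit:
{"api": "step_arm", "payload": {
  "plan": "0 0 0 0.001 0 0 0;0 0 0 0.002 0 0 0;0 0 0 0.003 0 0 0;0 0 0 0.003 0 0 0"
}}

```text
clock: 5.4
tcp_pos: [0.5181, -0.0107, 0.0275]
orientation: [-0.0, 0.11, 0.994, 0.0]
force: [-0.0, 0.9, 0.4]
opening: 0.0002
grasp_force: 0.0
```

```bash
python3 - <<'E'
from h import *
c=ctrl.calibration('wrist');w=ctrl.read_camera('wrist')
o=ctrl.get_obs();print(o['tcp_pos'],o['force'],o['joint_torque'].round(2))
def px(P):
    p=c['world_to_cam']@np.append(P,1);p=c['mtx']@(p[:3]*[1,-1,-1]);return (p[:2]/p[2]).round(1)
print('cam',-c['world_to_cam'][:3,:3].T@c['world_to_cam'][:3,3])
b=np.array([.5184,-.010,0])
for z in(.039,.034,.028): print(z,px(b+[0,0,z]),'boss w',px(b+[.0135*.976,-.0135*.219,z]),px(b-[.0135*.976,-.0135*.219,-z]))
for z in(.05,):print('ring near/far',[px(b+[.219*s*40e-3,.976*s*40e-3,z]) for s in(1,-1)],[px(b+[.976*s*40e-3,-.219*s*40e-3,z]) for s in(1,-1)])
for z in(.036,.025):print('disc rim',[px(b+[.219*s*40e-3,.976*s*40e-3,z]) for s in(1,-1)],[px(b+[.976*s*40e-3,-.219*s*40e-3,z]) for s in(1,-1)])
print('tcp',px(o['tcp_pos']),[px(o['tcp_pos']+[0,0,d]) for d in(.01,.02)])
cv2.imwrite('pics/w3.png',cv2.resize(w[100:300,130:390],(780,600),interpolation=2)[...,::-1])
E
```

```text
[ 0.51815232 -0.01069524  0.02761107] [-0.20635511 -0.28265115  0.32004178] [-1.000e-02 -4.952e+01 -4.500e-01 -5.420e+00 -1.000e-02  7.000e-02
 -0.000e+00]
cam [0.43900252 0.00797573 0.20562237]
0.039 [257.  233.5] boss w [257.  254.2] [257.  211.8]
0.034 [257.  229.8] boss w [257.  250.1] [257.  208.5]
0.028 [257.  225.5] boss w [257.  245.3] [257.  204.8]
ring near/far [array([330.4, 242.5]), array([183.5, 242.4])] [array([257., 304.]), array([257. , 171.3])]
disc rim [array([325.2, 231.3]), array([188.8, 231.2])] [array([257. , 289.4]), array([257. , 164.8])]
disc rim [array([321.6, 223.5]), array([192.4, 223.5])] [array([257. , 279.2]), array([257. , 160.2])]
tcp [255.8 225.1] [array([255.7, 232.3]), array([255.6, 240.3])]
```

View pics/w3.png

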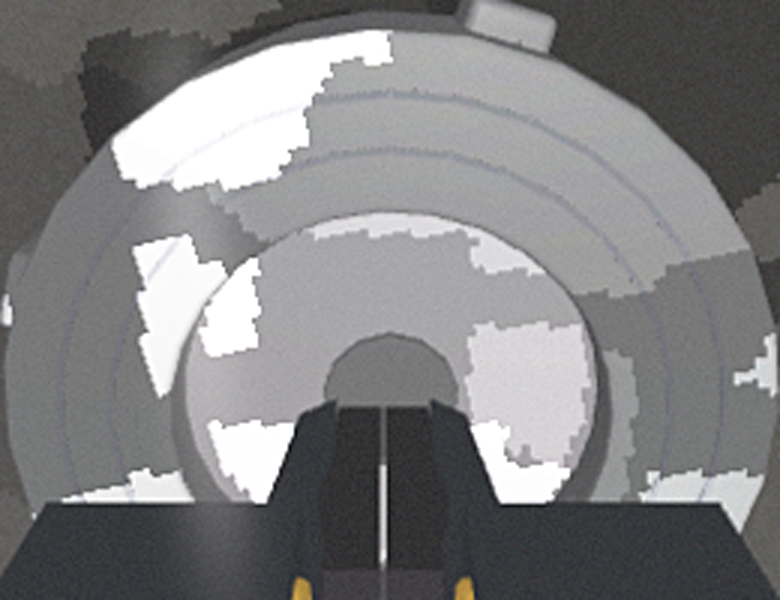

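The mouth edge (far rim, row 171) and the boss edge (row 211) both match a shut disc at z = 0.039. The real tips, at row 235, are therefore at least 11 mm above the reported TCP. I'll keep feeling downward.

Emit:
{"api": "step_arm", "payload": {
  "plan": "0 0 0 0.001 0 0 0;0 0 0 0.002 0 0 0;0 0 0 0.003 0 0 0;0 0 0 0.003 0 0 0"
}}

```text
clock: 5.85
tcp_pos: [0.5181, -0.0107, 0.0246]
orientation: [-0.0, 0.11, 0.994, 0.0]
force: [-0.3, 0.9, -0.2]
opening: 0.0005
grasp_force: 0.0
```

Emit:
{"api": "step_arm", "payload": {
  "plan": "0 0 0 0.001 0 0 0;0 0 0 0.002 0 0 0;0 0 0 0.003 0 0 0;0 0 0 0.003 0 0 0"
}}

```text
clock: 6.25
tcp_pos: [0.5181, -0.0107, 0.0215]
orientation: [-0.0, 0.11, 0.994, 0.0]
force: [-0.0, -0.2, 0.5]
opening: 0.0005
grasp_force: 0.0
```

Emit:
{"api": "step_arm", "payload": {
  "plan": "0 0 0 0.001 0 0 0;0 0 0 0.002 0 0 0;0 0 0 0.003 0 0 0;0 0 0 0.003 0 0 0"
}}

```text
clock: 6.65
tcp_pos: [0.5182, -0.0107, 0.0186]
orientation: [-0.0, 0.11, 0.994, 0.0]
force: [-0.8, -0.6, -0.4]
opening: 0.0005
grasp_force: 0.0
```

```bash
python3 - <<'E'
from h import *
c=ctrl.calibration('wrist');w=ctrl.read_camera('wrist');s=ctrl.read_camera('side')
F=[]
for i in range(3):
    o=ctrl.get_obs();F.append(o['force'])
print(o['tcp_pos'],np.mean(F,0))
def px(P):
    p=c['world_to_cam']@np.append(P,1);p=c['mtx']@(p[:3]*[1,-1,-1]);return (p[:2]/p[2]).round(1)
b=np.array([.5184,-.010,0])
for z in(.039,.034,.028): print(z,px(b+[0,0,z]),'far',px(b-[.0135*.976,-.0135*.219,-z]))
print('mouth far',px(b+[-.976*40e-3,.219*40e-3,.05]))
x=np.hstack([cv2.resize(w[120:270,160:360],(400,300),interpolation=2),cv2.resize(s[120:270,160:360],(400,300),interpolation=2)])
cv2.imwrite('pics/b4.png',x[...,::-1])
E
```

```text
[ 0.51818735 -0.01072239  0.01864396] [-1.03621655  0.12527467 -0.08908279]
0.039 [257.  240.7] far [257.  218.1]
0.034 [257.  236.6] far [257.  214.5]
0.028 [257. 232.] far [257.  210.5]
mouth far [257.  176.2]
```

View pics/b4.png

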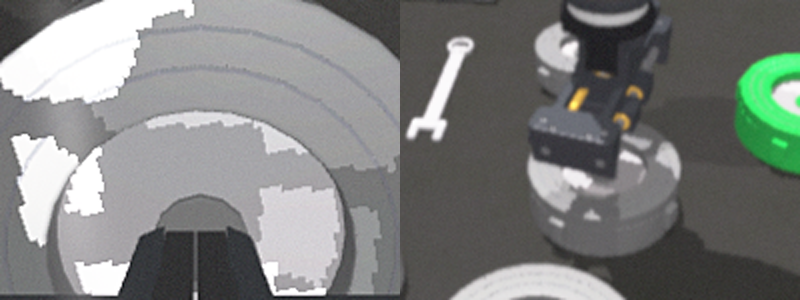

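The wrist crop (left) shows the boss far edge at row 217.5, against 218.1 predicted for a shut disc, so there is no contact yet. From the tip row I expect contact about 10 mm further down.

Emit:
{"api": "step_arm", "payload": {
  "plan": "0 0 0 0.001 0 0 0;0 0 0 0.002 0 0 0;0 0 0 0.003 0 0 0;0 0 0 0.003 0 0 0"
}}

```text
clock: 7.15
tcp_pos: [0.5181, -0.0107, 0.0155]
orientation: [-0.0, 0.11, 0.994, 0.0]
force: [0.6, -0.1, 1.0]
opening: 0.0003
grasp_force: 0.0
```

Emit:
{"api": "step_arm", "payload": {
  "plan": "0 0 0 0.001 0 0 0;0 0 0 0.002 0 0 0;0 0 0 0.003 0 0 0;0 0 0 0.003 0 0 0"
}}

```text
clock: 7.55
tcp_pos: [0.5181, -0.0107, 0.0125]
orientation: [-0.0, 0.11, 0.994, 0.0]
force: [0.2, 0.3, -0.6]
opening: 0.0007
grasp_force: 0.0
```

Emit:
{"api": "step_arm", "payload": {
  "plan": "0 0 0 0.001 0 0 0;0 0 0 0.002 0 0 0;0 0 0 0.002 0 0 0"
}}

```text
clock: 7.85
tcp_pos: [0.5182, -0.0107, 0.0106]
orientation: [-0.0, 0.11, 0.994, 0.0]
force: [-0.4, 0.0, 0.4]
opening: 0.0005
grasp_force: 0.0
```

Emit:
{"api": "step_arm", "payload": {
  "plan": "0 0 0 0.001 0 0 0;0 0 0 0.002 0 0 0;0 0 0 0.002 0 0 0"
}}

```text
clock: 8.15
tcp_pos: [0.5181, -0.0107, 0.0086]
orientation: [-0.0, 0.11, 0.994, 0.0]
force: [-0.6, 0.0, -0.2]
opening: 0.0005
grasp_force: 0.0
```

Emit:
{"api": "step_arm", "payload": {
  "plan": "0 0 0 0.001 0 0 0;0 0 0 0.002 0 0 0;0 0 0 0.002 0 0 0"
}}

```text
clock: 8.45
tcp_pos: [0.5182, -0.0107, 0.0066]
orientation: [-0.0, 0.11, 0.994, 0.0]
force: [-0.2, -0.4, -0.1]
opening: 0.0005
grasp_force: 0.0
```

Emit:
{"api": "step_arm", "payload": {
  "plan": "0 0 0 0.001 0 0 0;0 0 0 0.002 0 0 0;0 0 0 0.002 0 0 0"
}}

```text
clock: 8.75
tcp_pos: [0.5182, -0.0107, 0.0048]
orientation: [0.0, 0.11, 0.994, -0.0]
force: [-1.4, 1.2, 3.8]
opening: 0.0004
grasp_force: 2.1
```

First contact: 3.8 N upward. I'll confirm it is the fingertips on the disc.

```bash
python3 - <<'E'
from h import *
c=ctrl.calibration('wrist');w=ctrl.read_camera('wrist');F=[ctrl.get_obs()['force']]
s=ctrl.read_camera('side');o=ctrl.get_obs();F.append(o['force'])
print(o['tcp_pos'],F,o['moment'],o['grasp_force'])
def px(P):
    p=c['world_to_cam']@np.append(P,1);p=c['mtx']@(p[:3]*[1,-1,-1]);return (p[:2]/p[2]).round(1)
b=np.array([.5184,-.010,0])
for z in(.039,.036,.028): print(z,px(b+[0,0,z]),'far',px(b-[.0135*.976,-.0135*.219,-z]))
print('mouth far',px(b+[-.976*40e-3,.219*40e-3,.05]))
x=np.hstack([cv2.resize(w[120:270,160:360],(400,300),interpolation=2),cv2.resize(s[120:270,160:360],(400,300),interpolation=2)])
cv2.imwrite('pics/b5.png',x[...,::-1])
E
```

```text
[ 0.5182378  -0.01072499  0.00483828] [array([-0.64336693,  0.06739965,  4.24638442]), array([-1.21591884, -0.16446961,  5.05238478])] [0.05910707 0.12732491 0.02001651] 2.300039241090417
0.039 [256.9 253.1] far [256.9 228.9]
0.036 [256.9 250.2] far [256.9 226.4]
0.028 [257.  242.9] far [257. 220.]
mouth far [256.9 184.5]
```

View pics/b5.png

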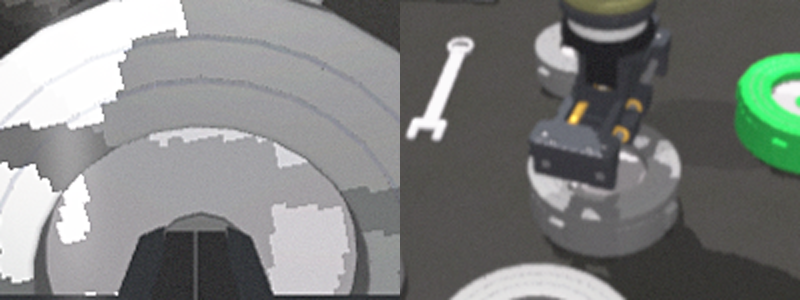

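The side view shows the body clear of the ring. The wrist crop shows the tips on the boss, whose far edge is now at about row 226.5, with about 4.5 N. That is disc contact, at a TCP height of about 0.006. I'll press 11 mm further and hold.

Emit:
{"api": "step_arm", "payload": {
  "plan": "0 0 0 0.001 0 0 0;0 0 0 0.002 0 0 0;0 0 0 0.003 0 0 0;0 0 0 0.004 0 0 0;0 0 0 0.005 0 0 0;0 0 0 0.006 0 0 0;0 0 0 0.007 0 0 0;0 0 0 0.008 0 0 0;0 0 0 0.008 0 0 0;0 0 0 0.008 0 0 0"
}}

```text
clock: 9.85
tcp_pos: [0.5182, -0.0107, -0.0032]
orientation: [0.0, 0.11, 0.994, 0.0]
force: [-1.1, 1.0, 6.9]
opening: 0.0003
grasp_force: 3.3
```

Emit:
{"api": "step_arm", "payload": {
  "plan": "0 0 0 0.001 0 0 0;0 0 0 0.002 0 0 0;0 0 0 0.003 0 0 0;0 0 0 0.003 0 0 0;0 0 0 0.003 0 0 0;0 0 0 0.003 0 0 0"
}}

```text
clock: 10.45
tcp_pos: [0.5182, -0.0107, -0.0061]
orientation: [0.0, 0.11, 0.994, 0.0]
force: [-0.6, 0.8, 7.5]
opening: 0.0006
grasp_force: 3.7
```

```bash
python3 - <<'E'
from h import *
F=[];G=[]
for i in range(6):
    c=ctrl.calibration('wrist');w=ctrl.read_camera('wrist');o=ctrl.get_obs();F.append(o['force'][2]);G.append(o['grasp_force'])
print(o['tcp_pos'],np.mean(F),np.mean(G))
def px(P):
    p=c['world_to_cam']@np.append(P,1);p=c['mtx']@(p[:3]*[1,-1,-1]);return (p[:2]/p[2]).round(1)
b=np.array([.5184,-.010,0])
for z in(.039,.029,.027,.025): print(z,'far',px(b-[.0135*.976,-.0135*.219,-z]))
print('mouth far',px(b+[-.976*40e-3,.219*40e-3,.05]))
print(w[190:240,253:260].mean((1,2)).round().astype(int))
E
```

```text
[ 0.51822254 -0.01073225 -0.00608139] 7.546799454294991 3.6926495504712875
0.039 far [256.9 239.1]
0.029 far [256.9 229.7]
0.027 far [256.9 228. ]
0.025 far [256.9 226.3]
mouth far [256.9 192.5]
[138 141 157 161 160 160 159 161 159 162 160 159 159 160 160 161 159 160
 159 159 159 161 160 159 160 158 160 160 159 160 159 159 161 160 160 163
 144 106 103 116 117 114 113 115 121  91  59  56  59  57]
```

The force is 7.5 N and the boss edge at row 227 gives z ≈ 0.0265, so the disc is about 12.5 mm down. Now I let it up at 10 mm/s.

Emit:
{"api": "step_arm", "payload": {
  "plan": "0 0 0 -0.001 0 0 0;0 0 0 -0.002 0 0 0;0 0 0 -0.003 0 0 0;0 0 0 -0.004 0 0 0;0 0 0 -0.005 0 0 0;0 0 0 -0.006 0 0 0;0 0 0 -0.007 0 0 0;0 0 0 -0.008 0 0 0;0 0 0 -0.009 0 0 0;0 0 0 -0.01 0 0 0;0 0 0 -0.01 0 0 0"
}}

```text
clock: 11.85
tcp_pos: [0.5182, -0.0107, 0.0038]
orientation: [0.0, 0.11, 0.994, 0.0]
force: [-1.3, 0.0, 5.7]
opening: 0.0005
grasp_force: 2.5
```

Emit:
{"api": "step_arm", "payload": {
  "plan": "0 0 0 -0.001 0 0 0;0 0 0 -0.002 0 0 0;0 0 0 -0.003 0 0 0;0 0 0 -0.004 0 0 0;0 0 0 -0.005 0 0 0;0 0 0 -0.006 0 0 0;0 0 0 -0.007 0 0 0;0 0 0 -0.008 0 0 0;0 0 0 -0.008 0 0 0;0 0 0 -0.008 0 0 0"
}}

```text
clock: 12.85
tcp_pos: [0.5182, -0.0107, 0.0117]
orientation: [0.0, 0.11, 0.994, 0.0]
force: [-0.6, 0.3, 0.8]
opening: 0.0003
grasp_force: 0.0
```

Emit:
{"api": "step_arm", "payload": {
  "plan": "0 0 0 -0.005 0 0 0;0 0 0 -0.015 0 0 0;0 0 0 -0.03 0 0 0;0 0 0 -0.05 0 0 0;0 0 0 -0.07 0 0 0;0 0 0 -0.09 0 0 0;0 0 0 -0.11 0 0 0;0 0 0 -0.12 0 0 0;0 0 0 -0.12 0 0 0;0 0 0 -0.12 0 0 0;0 0 0 -0.12 0 0 0"
}}

```text
clock: 13.95
tcp_pos: [0.5175, -0.0108, 0.1309]
orientation: [-0.001, 0.11, 0.994, -0.0]
force: [0.3, -0.3, 0.2]
opening: 0.0003
grasp_force: 0.0
```

```bash
python3 - <<'E'
from h import *
c=ctrl.calibration('top');t=ctrl.read_camera('wrist');s=ctrl.read_camera('side')
o=ctrl.get_obs();print(o['clock'],o['tcp_pos'],o['force'],o['qvel'].round(3))
cv2.imwrite('pics/end.png',np.hstack([cv2.resize(t,(400,300)),cv2.resize(s,(400,300))])[...,::-1])
E
```

```text
14.05 [ 0.51757596 -0.01071916  0.13085045] [-0.72834348 -0.5323342  -0.55149749] [ 0.001 -0.003 -0.002 -0.002 -0.001  0.001  0.   ]
```

View pics/end.png

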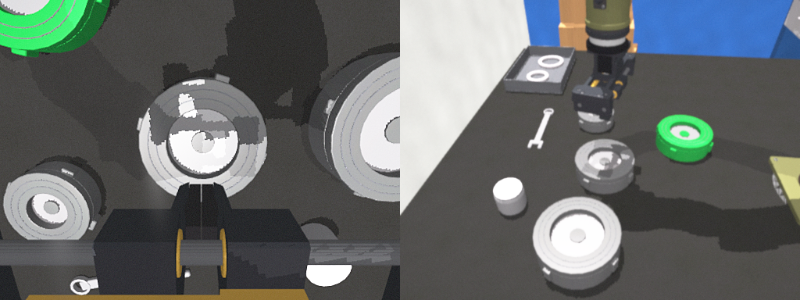

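The wrist view (left) shows the disc back up in the middle valve's mouth, boss at about (203,142). The side view (right) shows the gripper withdrawn and clear, with nothing visibly moved, so I'm handing in.

```bash
python3 -c "
from station import ctrl
print(ctrl.close_job())"
```

```text
the job is handed in; nothing more can be done
None
```

I pushed the middle valve's disc down about 12.5 mm at about 7.5 N, let it up under the fingers at about 10 mm/s until shut, withdrew with nothing else touched or visibly moved, and handed the job in at about 14 s; no verdict came back.

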